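Dab the piston crown with the grease brush

TASK

The round brush standing on the tin lid already carries assembly grease. Pick it up, dip it into the open top of the finned engine cylinder until its bristles press lightly on the piston inside, without pushing the piston down the bore, then stand the brush upright on its bristles in the tin lid again and let go. Leave the other things on the bench where they are.

Things in the scene. Friction and masses are not known exactly. Their poses are not given: they have to be found in the camera images.
- brush: Round brush, 170 mm tall, standing upright on its flat dark bristles: bristle head 44 mm diameter and 36 mm high, then a steel ferrule 40 mm diameter up to 60 mm, then a straight pale wooden handle 24 mm diameter from 60 mm to 170 mm. About 0.15 kg. Origin at the centre of the flat bristle face (its underside), z along the handle to its top.
- dish: Tin lid, a shallow round steel dish fixed to the bench, 120 mm across its rim and 10 mm high, in which the brush stands. Its flat floor is 3 mm thick and about 108 mm across. Origin at the centre of its underside, z up.
- barrel: Aluminium engine cylinder standing open end up, fixed to the bench: 128 mm across its round fins, 100 mm high, with a round bore 92 mm in diameter down its middle axis. Origin at the centre of its underside, z up.
- barrel_rim (a point): Centre of the open mouth of the bore, level with the cylinder's top face, 100 mm above the bench.
- piston: Flat-topped steel piston, 90 mm in diameter, inside the bore. Origin at the centre of its flat top (the crown), z up. The crown lies 28 to 66 mm below the mouth of the bore, differently each time. A push of more than about 20 N makes it slide down.
- wrench: Bystander: steel spanner lying flat on the bench on the far side from the robot, on its left. Origin at the middle of its underside.
- screwdriver: Bystander: yellow-handled screwdriver lying on the bench on the far side, on the robot's right. Origin at the middle of its underside.
- can: Bystander: empty open steel can without fins, 76 mm in diameter, 85 mm high. Origin at the centre of its underside.
- oil_bottle: Bystander: closed grey bottle with a black cap, 66 mm in diameter, 170 mm high. Origin at the centre of its underside.
Things that resemble listed ones, but are neither listed nor needed, are in the scene too. What is shaped like the brush but orange or yellow is not meant. There is more than one size of the dish; the job needs the largest.

How it is judged (in metres and radians):
On the way:
1. the brush, held in the fingers, presses on the piston with more than 1 N inside the bore (contact force between brush and piston above 1 N and contact force between the fingers and brush above 1 N and horizontal distance between brush and barrel_rim below 0.035 m and z of brush in the frame of barrel_rim below -0.02 m), for 0.05 s.
At the end, for the whole second after the job is handed in: The brush stands upright (within 7 degrees) and still on its bristles, flat on the floor of the tin lid (its axis within 36 mm of the lid's centre); the piston is within 8 mm of where it was at the start (horizontal distance between brush and dish below 0.036 m and z of brush in the frame of dish between -0.002 and 0.008 m and angle between brush's own z axis and vertical below 0.12 rad and linear speed of brush below 0.02 m/s and distance of piston from where it was at the start of the episode below 0.008 m); the robot touches nothing.
It fails at once if the piston is pushed more than 8 mm along the bore (distance of piston from where it was at the start of the episode above 0.008 m).
It fails at once if a bystander (spanner, screwdriver, can, bottle) is moved more than 30 mm (distance of any of wrench, screwdriver, can, oil_bottle from where it was at the start of the episode above 0.03 m).
It also fails if it takes over 45 s, if anything falls off the work surface, if the arm or the gripper's body presses on something with over 40 N, if the wrist force passes 120 N, or if a joint passes its speed limit or range.

ROBOT

A 6-joint arm with a two-finger parallel gripper is mounted at the origin on the work surface. World frame = base frame: x ahead of the robot, y to its left, z up, the work surface at z = 0. Lengths are in m, angles in degrees, forces in N, time in s.
With the tool pointing down it reaches from about 0.275 to 0.75 m from the base axis. Payload 10.2 kg.
Tool frame: the origin (TCP) lies between the finger pads; the fingertips stand 19 mm ahead of it and the grasp point (between the pads) is the TCP (manip.tip_extent is the distance from the TCP to the fingertips, in m); z points along the fingers, y is the line along which they close (so a half turn about z gives the same grasp; the last joint's range is limited). The gripper opens to 85 mm and grips with 20 to 120 N. Pads are 22 mm wide; open, the fingers measure 114 mm over their backs; the gripper's body (76 mm by 85 mm) begins 54 mm behind the grasp point. The pads swing forward as they close: fully open they stand 13 mm farther back than shut.
Start: joints at [63.289, 17.928, 85.812, -0, 76.261, -12.8], TCP at [0.126, 0.51, 0.25] pointing down, gripper open.
Joint ranges: [-168.41, 168.41], [-55.51, 124.54], [10.69, 146.95], [-70.63, 250.63], [1, 178], [-165.06, 165.06]. Speed limits (degrees/s): [136.94, 136.94, 172.46, 180, 180, 180].

INTERFACE

Orientations are given as a 3x3 rotation matrix whose columns are the frame's x, y, z axes.
In Python, from plant import state, imaging, workorder, manip gives the robot as it stands.
- The arm moves only by the tool servo_tool, never from a script. Its argument "plan" is one flat list of numbers, 7 for each row, row after row: the turn, a rotation vector about the tool's x, y, z scaled (see below), then the shift along the tool's x, y, z scaled (see below), then the opening, from 0 (shut) to 1 (fully open). In form: [rx, ry, rz, dx, dy, dz, claw, rx, ry, rz, dx, dy, dz, claw, ...]. A call has 1 to 10 rows; each row is the pose to reach, as a shift and turn from the pose commanded when the call began, along the tool's axes at that moment; what a row does not reach only later rows make up. The controller multiplies each number of a shift by 25 cm and each number of a turn by 120 degrees. A row lasts 1/8 s, in which the tool goes at most 62.5 mm and 10.7 degrees, less where a joint would pass 70% of its speed; a pose out of reach is approached as far as the arm can. A call with a number of a shift or a turn outside -1 to 1 is refused whole. A call with a gripper value outside its range is refused whole. The fingers move at their own pace and stop on an object; the grip force is fixed at half the most. Time passes only in rows, so rows that repeat a pose let the fingers close. It gives the time, the measured TCP pose, the force, the opening and the grip force at its end, in the units of the state.
- state(): the state, without advancing time (a new reading comes with each control period).
- imaging.read_camera(name): name is "side" or "top"; returns a dict with "frame" (384x512x3 uint8, red, green, blue), "z_map" (384x512 float32, m along the optical axis (not along the pixel's ray), 0 where there is no reading), "fov_y" (degrees; the focal length in pixels is half the picture's height over the tangent of half this angle, whatever the lens; pixels are square), "cx", "cy" (the principal point, pixels), "extrinsics" (4x4, takes a point from world to camera coordinates). Camera axes: x right, y down, z forward; pixel columns grow to the right and rows downward; lengths in m; the calibration is good to about 2 mm. A picture is of the moment at which its call begins.
- workorder.sign_off(): hands the job in; it is judged then, once.
The state is a dict: "time": time; "qpos": joint angles; "joint_velocities": joint speeds; "effort": joint torques, N m; "eef_pos": TCP position; "tool_rot": TCP orientation; "wrist_force": force on the tool from outside, world axes, zero at the start; "torque": the same for the moment, N m; "opening": opening from 0.0 (shut) to 1.0 (fully open); "gripper_force": force on a finger pad.
Only numpy, scipy, OpenCV 4.12 (cv2) and the standard library are available. Lean on these libraries where they do the work, as an engineer would, in place of code of your own. Each camera call takes 0.05 s, during which the arm holds its last target. There are 200 camera calls.

## Working session

There is one attempt and no reset: what is moved stays moved. The work goes in short steps, Python scripts to look and compute and a tool call to move; the robot and the scene stay as the last step left them, time stands still between calls to the robot, and variables do not carry over. Pictures are saved under pics/ and viewed, at most 10 in all, crops included, and the job is handed in when it is done.

Besides the shell and the picture viewer there is one more tool, called after "Request:" in YAML: its name, and indented under it one key for each argument. servo_tool: Moves the arm, as the interface text tells. Its arguments: {"type":"object","properties":{"plan":{"type":"array","items":{"type":"number"}}},"required":["plan"]}

```bash
mkdir -p pics; cat > h.py <<'E'
import numpy as np, cv2
from plant import state, imaging, workorder, manip
def cam(n):
    d=imaging.read_camera(n); f=192/np.tan(np.radians(d["fov_y"])/2)
    return d,f
def pts(d,f):
    z=d["z_map"]; v,u=np.mgrid[:z.shape[0],:z.shape[1]]
    c=np.stack([(u-d["cx"])*z/f,(v-d["cy"])*z/f,z],-1)
    E=d["extrinsics"]; return (c-E[:3,3])@E[:3,:3], z>0
E
python3 - <<'E'
from h import *
ims=[]
for n in("top","side"):
    d,f=cam(n); print(n,f,d["cx"],d["cy"],np.round(d["extrinsics"],3).tolist()); 
    cv2.imwrite(f"pics/{n}0.png",cv2.resize(d["frame"][:,:,::-1],(768,576)))
    np.savez(f"{n}0.npz",**d)
s=state();print(s["time"],s["eef_pos"],s["tool_rot"],s["wrist_force"],s["opening"])
E
```

```text
top 371.55028293482644 255.05086818087284 189.64733792346888 [[0.027, -0.999, 0.022, -0.028], [-0.996, -0.029, -0.088, 0.62], [0.089, -0.02, -0.996, 1.022], [0.0, 0.0, 0.0, 1.0]]
side 432.78938973488874 255.733332921682 190.69068044774198 [[0.869, -0.494, 0.005, -0.521], [-0.26, -0.467, -0.845, 0.217], [0.42, 0.733, -0.535, 1.092], [0.0, 0.0, 0.0, 1.0]]
0.1 [0.12617377 0.5094109  0.24979823] [[-9.70651841e-01  2.40488509e-01 -5.28854620e-04]
 [ 2.40488941e-01  9.70651345e-01 -1.01789294e-03]
 [ 2.68541891e-04 -1.11520335e-03 -9.99999342e-01]] [ 0.60249903 -0.11640124 -0.39990945] 1.0038889288885768
```

View pics/top0.png

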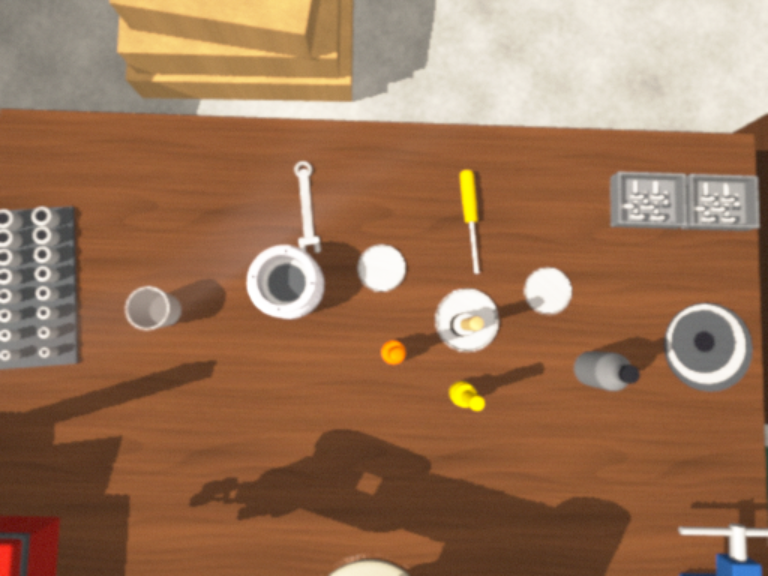

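View pics/side0.png

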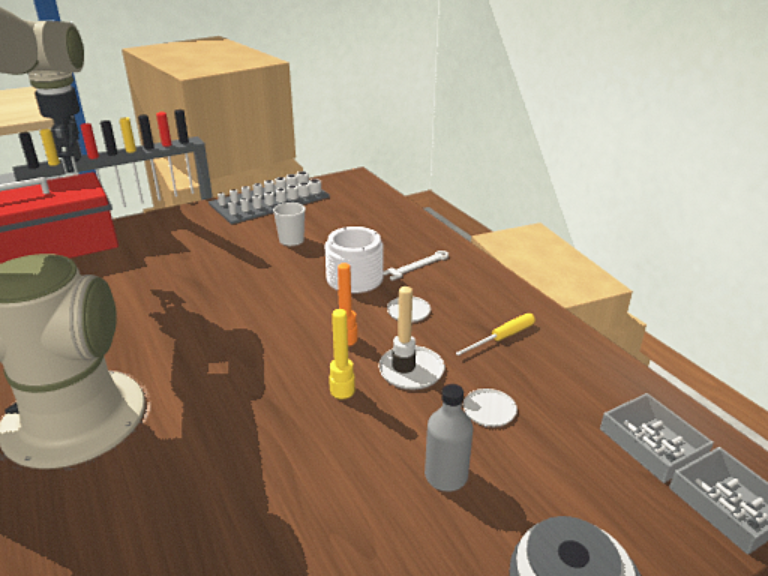

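The top view shows the dish with the pale brush at (467,320), the barrel at (286,282), the orange lookalike at (393,352), the yellow one at (465,395), the bottle at (605,370) and the can at (150,308). In the side view the brush stands in the large dish at (405,360) and the barrel is at (354,260).

```bash
cat > m.py <<'E'
from h import *
from scipy.optimize import least_squares
def fit(P):
    r=least_squares(lambda p:np.hypot(P[:,0]-p[0],P[:,1]-p[1])-p[2],[*P.mean(0)[:2],.03],loss="soft_l1",f_scale=.002)
    return np.round(r.x,4)
for n in("top","side"):
    d=dict(np.load(f"{n}0.npz")); f=192/np.tan(np.radians(d["fov_y"])/2)
    P,ok=pts(d,f)
    # barrel/brush seeds from the image at table level
    def seed(u,v,h):
        E=d["extrinsics"];R=E[:3,:3];c=-R.T@E[:3,3];r=R.T@np.array([(u/1.5-d["cx"])/f,(v/1.5-d["cy"])/f,1]);return (c+r*(h-c[2])/r[2])[:2]
    S={"top":((286,282),(467,320),(478,323)),"side":((354,243),(411,368),(405,290))}[n]
    b=seed(*S[0],.1);di=seed(*S[1],.005);br=seed(*S[2],.17)
    print(n,"seeds",b,di,br)
    near=lambda c,r,z0,z1:P[ok&(np.hypot(*(P[...,:2]-c).transpose(2,0,1))<r)&(P[...,2]>z0)&(P[...,2]<z1)]
    top=near(b,.08,.085,.12);print("barrel top z",np.percentile(top[:,2],[5,50,95]),len(top),"mid",(top.min(0)+top.max(0))/2,"ext",np.ptp(top,axis=0))
    pis=near(b,.03,.02,.085);print("inside z",np.percentile(pis[:,2],[5,25,50,75,95]) if len(pis) else 0)
    q=near(br,.04,.10,.19);print("handle z max",q[:,2].max(),"n",len(q),"fit",fit(q),"mean",q.mean(0))
    q=near(br,.04,.155,.19);print("handletop mid",(q.min(0)+q.max(0))/2,"n",len(q),np.ptp(q,axis=0))
    q=near(di,.09,.002,.02);print("dish mid",(q.min(0)+q.max(0))/2,np.ptp(q,axis=0),np.percentile(q[:,2],[10,50,90]))
E
python3 m.py
```

```text
top seeds [0.6131977  0.15971968] [ 0.55848725 -0.17486512] [ 0.54928174 -0.16428892]
barrel top z [0.0857209  0.10067637 0.1041559 ] 722 mid [0.61836741 0.16504673 0.09614035] ext [0.12564923 0.12484507 0.02222007]
inside z [0.04512426 0.04676834 0.04816675 0.04949507 0.05113605]
handle z max 0.17694521859719498 n 114 fit [ 0.5498 -0.1599  0.009 ] mean [ 0.5495768  -0.15838342  0.15959402]
handletop mid [ 0.5500665  -0.16132617  0.16609698] n 82 [0.01981623 0.02197365 0.02169648]
dish mid [ 0.55892857 -0.17564079  0.01017282] [0.17605158 0.17698047 0.01631709] [0.00242258 0.00415515 0.00832474]
side seeds [0.60736484 0.14453188] [ 0.55665847 -0.17686336] [ 0.54808907 -0.16243965]
barrel top z [0.08574274 0.09683504 0.10176772] 423 mid [0.61340196 0.16265912 0.09440032] ext [0.12153216 0.12170987 0.0187985 ]
inside z [0.02974644 0.04062928 0.04925051 0.06952569 0.0761586 ]
handle z max 0.17630439095471886 n 242 fit [ 0.5474 -0.163   0.0101] mean [ 0.54415738 -0.16816993  0.14082049]
handletop mid [ 0.54715164 -0.16356105  0.1657996 ] n 80 [0.02137481 0.02235288 0.02100958]
dish mid [ 0.55801566 -0.17695901  0.01095919] [0.17452516 0.17517639 0.01791059] [0.00229217 0.00399838 0.01016599]
```

Request:
servo_tool:
  plan: [0,0,0,-0.19,-0.18,0,1,0,0,0,-0.38,-0.37,0,1,0,0,0,-0.57,-0.55,0,1,0,0,0,-0.76,-0.73,0,1,0,0,0,-0.76,-0.73,0,1]

```text
time: 0.72
eef_pos: [0.268, 0.2846, 0.2502]
tool_rot: [[-0.97, 0.245, 0.0], [0.245, 0.97, -0.0], [-0.0, -0.0, -1.0]]
wrist_force: [-0.0, 0.7, 0.5]
opening: 0.995
gripper_force: 0.0
```

Request:
servo_tool:
  plan: [0,0,0,-0.19,-0.18,0,1,0,0,0,-0.38,-0.37,0,1,0,0,0,-0.57,-0.55,0,1,0,0,0,-0.76,-0.73,0,1,0,0,0,-0.76,-0.73,0,1]

```text
time: 1.35
eef_pos: [0.4085, 0.062, 0.2499]
tool_rot: [[-0.97, 0.244, -0.001], [0.244, 0.97, 0.0], [0.001, -0.0, -1.0]]
wrist_force: [-0.8, 1.1, -0.3]
opening: 0.998
gripper_force: 0.0
```

Request:
servo_tool:
  plan: [0,0,0,-0.19,-0.18,0,1,0,0,0,-0.38,-0.37,0,1,0,0,0,-0.57,-0.55,0,1,0,0,0,-0.76,-0.73,0,1,0,0,0,-0.76,-0.73,0,1,0,0,0,-0.76,-0.73,0,1]

```text
time: 2.1
eef_pos: [0.548, -0.1577, 0.2498]
tool_rot: [[-0.971, 0.24, -0.001], [0.24, 0.971, 0.001], [0.001, 0.001, -1.0]]
wrist_force: [-0.9, 0.4, -0.0]
opening: 1.002
gripper_force: 0.0
```

```bash
cat > go.py <<'E'
from h import *
import sys
t=np.array(list(map(float,sys.argv[1:4])));s=state();R=np.array(s["tool_rot"])
print("units",np.round(R.T@(t-s["eef_pos"])/.25,3),"pos",np.round(s["eef_pos"],4),"t",s["time"],"F",np.round(s["wrist_force"],1),"op",round(s["opening"],3),"gf",s["gripper_force"])
print(np.round(R,4).tolist())
E
python3 go.py .5485 -.162 .20
python3 - <<'E'
from h import *
d,f=cam("side")
cv2.imwrite("pics/side1.png",cv2.resize(d["frame"][80:300,180:400,::-1],(600,600)))
E
```

```text
units [-0.006 -0.016  0.199] pos [ 0.548  -0.1577  0.2498] t 2.1 F [-0.9  0.4 -0. ] op 1.002 gf 0.0
[[-0.9708, 0.2397, -0.001], [0.2397, 0.9708, 0.0009], [0.0012, 0.0007, -1.0]]
```

View pics/side1.png

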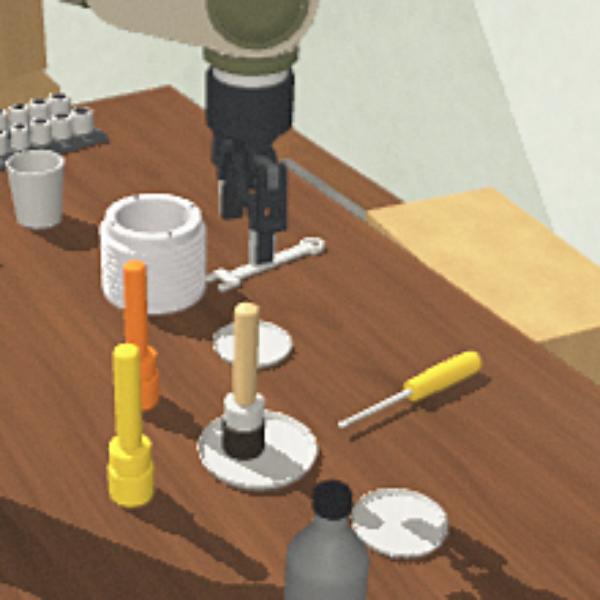

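The close-up shows the open gripper directly above the pale handle top at (247,310), with the orange and yellow lookalikes clear to its left. Descending.

Request:
servo_tool:
  plan: [0,0,0,-0.006,-0.016,0.1,1,0,0,0,-0.006,-0.016,0.2,1,0,0,0,-0.006,-0.016,0.3,1,0,0,0,-0.006,-0.016,0.4,1,0,0,0,-0.006,-0.016,0.46,1,0,0,0,-0.006,-0.016,0.46,1]

```text
time: 2.9
eef_pos: [0.5481, -0.162, 0.1351]
tool_rot: [[-0.971, 0.239, -0.001], [0.239, 0.971, 0.001], [0.001, 0.0, -1.0]]
wrist_force: [-0.3, 0.3, -0.3]
opening: 1.0
gripper_force: 0.0
```

```bash
python3 - <<'E'
from h import *
d,f=cam("side")
cv2.imwrite("pics/side2.png",cv2.resize(d["frame"][120:280,200:360,::-1],(600,600)))
E
```

```text
(no output)
```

View pics/side2.png

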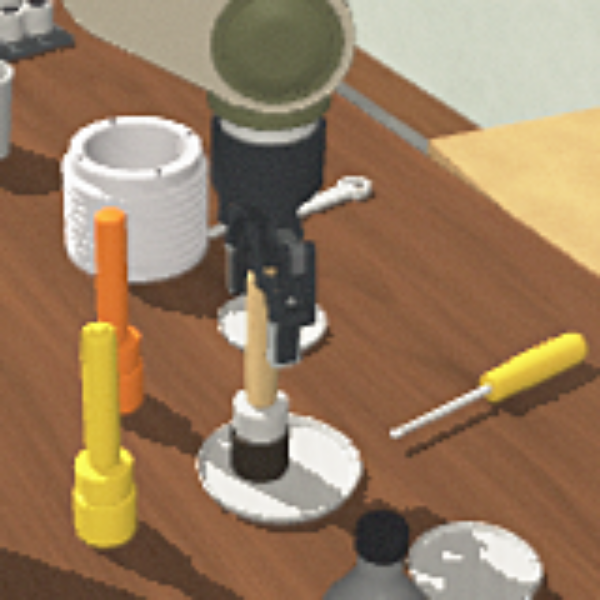

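The handle at (260,330) stands between the two fingers. Closing.

Request:
servo_tool:
  plan: [0,0,0,0,0,0,0,0,0,0,0,0,0,0,0,0,0,0,0,0,0,0,0,0,0,0,0,0,0,0,0,0,0,0,0,0,0,0,0,0,0,0,0,0,0,0,0,0,0,0,0,0,0,0,0,0]

```text
time: 3.95
eef_pos: [0.5485, -0.1631, 0.1355]
tool_rot: [[-0.971, 0.24, 0.0], [0.24, 0.971, -0.0], [-0.0, 0.0, -1.0]]
wrist_force: [1.1, 2.6, 4.8]
opening: 0.261
gripper_force: 58.9
```

Request:
servo_tool:
  plan: [0,0,0,0,0,-0.1,0,0,0,0,0,0,-0.2,0,0,0,0,0,0,-0.3,0,0,0,0,0,0,-0.4,0,0,0,0,0,0,-0.46,0,0,0,0,0,0,-0.46,0]

```text
time: 4.7
eef_pos: [0.5485, -0.1633, 0.2505]
tool_rot: [[-0.971, 0.24, 0.001], [0.24, 0.971, -0.001], [-0.001, -0.0, -1.0]]
wrist_force: [0.1, 0.1, -2.5]
opening: 0.268
gripper_force: 58.8
```

```bash
python3 go.py .615 .163 .25
python3 - <<'E'
from h import *
d,f=cam("side");np.savez("side3.npz",**d)
P,ok=pts(d,f);p=np.array(state()["eef_pos"])
for lo,hi in((.1,.12),(.12,.14),(.14,.16),(.16,.18),(.18,.2),(.2,.22)):
    q=P[ok&(np.hypot(P[...,0]-p[0],P[...,1]-p[1])<.05)&(P[...,2]>lo)&(P[...,2]<hi)]
    print(lo,len(q),np.round((q.min(0)+q.max(0))/2,4) if len(q) else 0,np.round(q.min(0)[2],4) if len(q) else 0, np.round(np.ptp(q,axis=0),3) if len(q) else 0)
cv2.imwrite("pics/side3.png",cv2.resize(d["frame"][80:280,190:390,::-1],(600,600)))
E
```

```text
units [5.600e-02 1.331e+00 1.000e-03] pos [ 0.5485 -0.1633  0.2505] t 4.7 F [ 0.1  0.1 -2.5] op 0.268 gf 58.7987744808197
[[-0.9706, 0.2405, 0.0005], [0.2405, 0.9706, -0.0006], [-0.0007, -0.0004, -1.0]]
0.1 5 [ 0.542  -0.1798  0.119 ] 0.1183 [0.02  0.007 0.001]
0.12 102 [ 0.5451 -0.172   0.13  ] 0.1201 [0.039 0.03  0.02 ]
0.14 116 [ 0.5467 -0.1691  0.1499] 0.14 [0.043 0.038 0.02 ]
0.16 139 [ 0.547  -0.1656  0.1701] 0.1603 [0.039 0.04  0.02 ]
0.18 61 [ 0.546  -0.1668  0.19  ] 0.1803 [0.025 0.023 0.019]
0.2 69 [ 0.5451 -0.167   0.2099] 0.2003 [0.023 0.02  0.019]
```

View pics/side3.png

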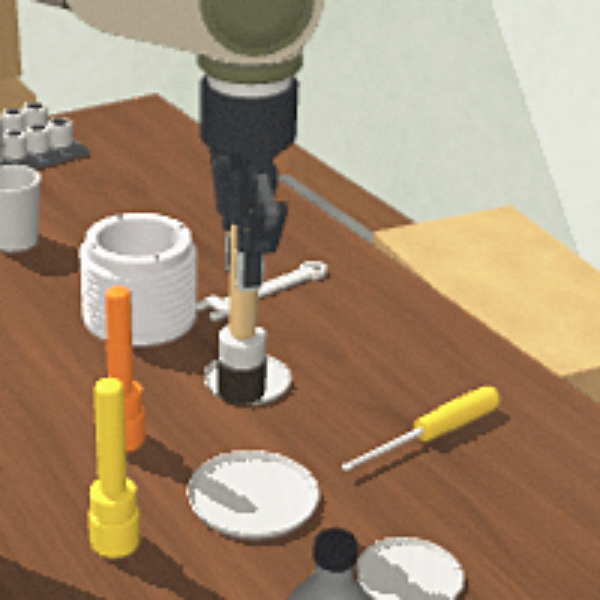

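The brush hangs upright with its bristles at (243,380), well clear of the dish. Carrying it to the barrel.

Request:
servo_tool:
  plan: [0,0,0,0,0,-0.1,0,0,0,0,0.005,0.16,-0.1,0,0,0,0,0.01,0.32,-0.1,0,0,0,0,0.02,0.48,-0.1,0,0,0,0,0.03,0.64,-0.1,0,0,0,0,0.035,0.8,-0.1,0,0,0,0,0.035,0.8,-0.1,0]

```text
time: 5.62
eef_pos: [0.5878, 0.0354, 0.2737]
tool_rot: [[-0.971, 0.237, -0.002], [0.237, 0.971, 0.001], [0.002, -0.0, -1.0]]
wrist_force: [0.4, 0.1, -1.0]
opening: 0.26
gripper_force: 59.1
```

Request:
servo_tool:
  plan: [0,0,0,0.005,0.16,0,0,0,0,0,0.01,0.32,0,0,0,0,0,0.02,0.45,0,0,0,0,0,0.02,0.53,0,0,0,0,0,0.02,0.53,0,0,0,0,0,0.02,0.53,0,0]

```text
time: 6.38
eef_pos: [0.615, 0.1617, 0.275]
tool_rot: [[-0.97, 0.241, -0.001], [0.241, 0.97, -0.001], [0.0, -0.001, -1.0]]
wrist_force: [0.4, 0.3, -1.2]
opening: 0.268
gripper_force: 59.2
```

```bash
python3 go.py .615 .163 .195
python3 - <<'E'
from h import *
d,f=cam("side"); e,_=cam("top")
a=cv2.resize(d["frame"][60:230,160:330,::-1],(400,400));b=cv2.resize(e["frame"][120:250,125:255,::-1],(400,400))
cv2.imwrite("pics/both4.png",np.hstack([a,b]))
E
```

```text
units [0.001 0.005 0.32 ] pos [0.615  0.1617 0.275 ] t 6.375 F [ 0.4  0.3 -1.2] op 0.268 gf 59.193390011787415
[[-0.9704, 0.2415, -0.0005], [0.2415, 0.9704, -0.0005], [0.0004, -0.0006, -1.0]]
```

View pics/both4.png

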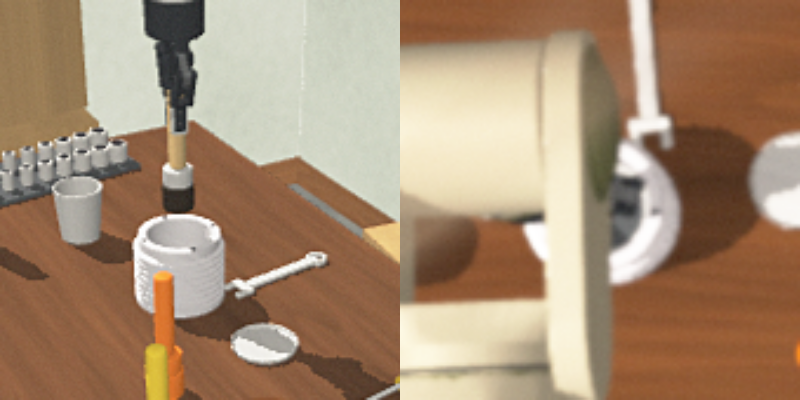

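The brush hangs centred above the bore: its head is at (178,195) and the mouth at (180,235). Lowering it to about 15 mm above the expected crown.

Request:
servo_tool:
  plan: [0,0,0,0,0.005,0.08,0,0,0,0,0,0.005,0.16,0,0,0,0,0,0.005,0.24,0,0,0,0,0,0.005,0.3,0,0,0,0,0,0.005,0.32,0,0,0,0,0,0.005,0.32,0,0,0,0,0,0.005,0.32,0]

```text
time: 7.35
eef_pos: [0.6156, 0.1641, 0.1961]
tool_rot: [[-0.971, 0.24, 0.001], [0.24, 0.971, 0.0], [-0.001, 0.0, -1.0]]
wrist_force: [-0.1, -0.1, -0.9]
opening: 0.268
gripper_force: 59.2
```

Request:
servo_tool:
  plan: [0,0,0,0,0,0.01,0,0,0,0,0,0,0.02,0,0,0,0,0,0,0.02,0]

```text
time: 7.72
eef_pos: [0.6152, 0.1641, 0.19]
tool_rot: [[-0.971, 0.24, -0.0], [0.24, 0.971, -0.0], [0.0, -0.0, -1.0]]
wrist_force: [0.8, 0.0, -1.1]
opening: 0.263
gripper_force: 59.2
```

Request:
servo_tool:
  plan: [0,0,0,0,0,0.008,0,0,0,0,0,0,0.008,0]

```text
time: 7.98
eef_pos: [0.6152, 0.1641, 0.1881]
tool_rot: [[-0.971, 0.24, -0.0], [0.24, 0.971, -0.0], [0.0, -0.0, -1.0]]
wrist_force: [0.0, 0.1, -1.2]
opening: 0.266
gripper_force: 59.2
```

Request:
servo_tool:
  plan: [0,0,0,0,0,0.008,0,0,0,0,0,0,0.008,0]

```text
time: 8.22
eef_pos: [0.6152, 0.1642, 0.1861]
tool_rot: [[-0.971, 0.24, -0.0], [0.24, 0.971, -0.0], [0.0, -0.0, -1.0]]
wrist_force: [0.0, 0.5, -1.4]
opening: 0.264
gripper_force: 59.2
```

Request:
servo_tool:
  plan: [0,0,0,0,0,0.008,0,0,0,0,0,0,0.008,0]

```text
time: 8.48
eef_pos: [0.6152, 0.1641, 0.1841]
tool_rot: [[-0.971, 0.24, -0.0], [0.24, 0.971, -0.0], [0.0, -0.0, -1.0]]
wrist_force: [-0.8, -0.1, -1.6]
opening: 0.266
gripper_force: 59.2
```

Not in contact yet (the -1.5 N is the brush's weight). Continuing in 1 mm steps.

Request:
servo_tool:
  plan: [0,0,0,0,0,0.004,0,0,0,0,0,0,0.004,0]

```text
time: 8.72
eef_pos: [0.6153, 0.1641, 0.1832]
tool_rot: [[-0.971, 0.24, -0.0], [0.24, 0.971, 0.0], [0.0, -0.0, -1.0]]
wrist_force: [1.2, 0.2, -1.5]
opening: 0.266
gripper_force: 59.2
```

Request:
servo_tool:
  plan: [0,0,0,0,0,0.004,0,0,0,0,0,0,0.004,0]

```text
time: 8.98
eef_pos: [0.6152, 0.1641, 0.1822]
tool_rot: [[-0.971, 0.24, -0.0], [0.24, 0.971, -0.0], [0.0, -0.0, -1.0]]
wrist_force: [-0.4, -0.1, -2.3]
opening: 0.26
gripper_force: 59.2
```

Request:
servo_tool:
  plan: [0,0,0,0,0,0.004,0,0,0,0,0,0,0.004,0]

```text
time: 9.22
eef_pos: [0.6152, 0.1641, 0.1812]
tool_rot: [[-0.971, 0.24, -0.0], [0.24, 0.971, -0.0], [0.0, -0.0, -1.0]]
wrist_force: [-0.5, 0.7, -0.9]
opening: 0.269
gripper_force: 59.2
```

Request:
servo_tool:
  plan: [0,0,0,0,0,0.004,0,0,0,0,0,0,0.004,0]

```text
time: 9.48
eef_pos: [0.6152, 0.1641, 0.1802]
tool_rot: [[-0.971, 0.24, -0.0], [0.24, 0.971, -0.0], [0.0, -0.0, -1.0]]
wrist_force: [0.7, -0.4, -1.4]
opening: 0.264
gripper_force: 59.2
```

Request:
servo_tool:
  plan: [0,0,0,0,0,0.004,0,0,0,0,0,0,0.004,0]

```text
time: 9.72
eef_pos: [0.6152, 0.1641, 0.1792]
tool_rot: [[-0.971, 0.24, -0.0], [0.24, 0.971, -0.0], [0.0, -0.0, -1.0]]
wrist_force: [0.0, -0.2, -2.3]
opening: 0.267
gripper_force: 59.2
```

Request:
servo_tool:
  plan: [0,0,0,0,0,0.004,0,0,0,0,0,0,0.004,0]

```text
time: 9.98
eef_pos: [0.6155, 0.1642, 0.179]
tool_rot: [[-0.971, 0.24, 0.001], [0.24, 0.971, 0.0], [-0.001, 0.0, -1.0]]
wrist_force: [-1.3, 0.2, 4.7]
opening: 0.266
gripper_force: 59.9
```

That is contact at about 6 N. Holding two rows to confirm it.

Request:
servo_tool:
  plan: [0,0,0,0,0,0,0,0,0,0,0,0,0,0]

```text
time: 10.22
eef_pos: [0.6155, 0.1642, 0.179]
tool_rot: [[-0.971, 0.24, 0.001], [0.24, 0.971, 0.0], [-0.001, 0.0, -1.0]]
wrist_force: [-0.3, 0.8, 5.6]
opening: 0.268
gripper_force: 59.9
```

A steady ~7 N with no sliding: the dip is done. Raising the brush and carrying it back to the dish centre.

Request:
servo_tool:
  plan: [0,0,0,0,0,-0.08,0,0,0,0,0,0,-0.18,0,0,0,0,0,0,-0.28,0,0,0,0,0,0,-0.38,0,0,0,0,0,0,-0.38,0,0,0,0,0,0,-0.38,0]

```text
time: 10.98
eef_pos: [0.6149, 0.1641, 0.2716]
tool_rot: [[-0.971, 0.24, -0.002], [0.24, 0.971, -0.0], [0.002, -0.001, -1.0]]
wrist_force: [0.2, -0.4, -2.6]
opening: 0.265
gripper_force: 59.4
```

Request:
servo_tool:
  plan: [0,0,0,-0.01,-0.15,0,0,0,0,0,-0.02,-0.3,0,0,0,0,0,-0.03,-0.45,0,0,0,0,0,-0.04,-0.6,0,0,0,0,0,-0.052,-0.69,0,0,0,0,0,-0.052,-0.69,0,0]

```text
time: 11.72
eef_pos: [0.586, -0.0076, 0.2719]
tool_rot: [[-0.97, 0.243, -0.002], [0.243, 0.97, 0.0], [0.002, -0.0, -1.0]]
wrist_force: [0.7, 0.3, -1.7]
opening: 0.266
gripper_force: 59.4
```

Request:
servo_tool:
  plan: [0,0,0,-0.01,-0.15,0,0,0,0,0,-0.02,-0.3,0,0,0,0,0,-0.03,-0.45,0,0,0,0,0,-0.04,-0.6,0,0,0,0,0,-0.052,-0.69,0,0,0,0,0,-0.052,-0.69,0,0,0,0,0,-0.052,-0.69,0,0]

```text
time: 12.6
eef_pos: [0.5579, -0.1757, 0.2731]
tool_rot: [[-0.971, 0.239, -0.0], [0.239, 0.971, 0.001], [0.0, 0.001, -1.0]]
wrist_force: [-0.4, 0.5, -1.3]
opening: 0.266
gripper_force: 59.4
```

```bash
python3 go.py .5575 -.175 .145
python3 - <<'E'
from h import *
d,f=cam("side")
cv2.imwrite("pics/side5.png",cv2.resize(d["frame"][80:280,190:390,::-1],(600,600)))
E
```

```text
units [0.002 0.002 0.512] pos [ 0.5579 -0.1757  0.2731] t 12.6 F [-0.4  0.5 -1.3] op 0.266 gf 59.426652789115906
[[-0.9709, 0.2394, -0.0002], [0.2394, 0.9709, 0.0007], [0.0004, 0.0006, -1.0]]
```

View pics/side5.png

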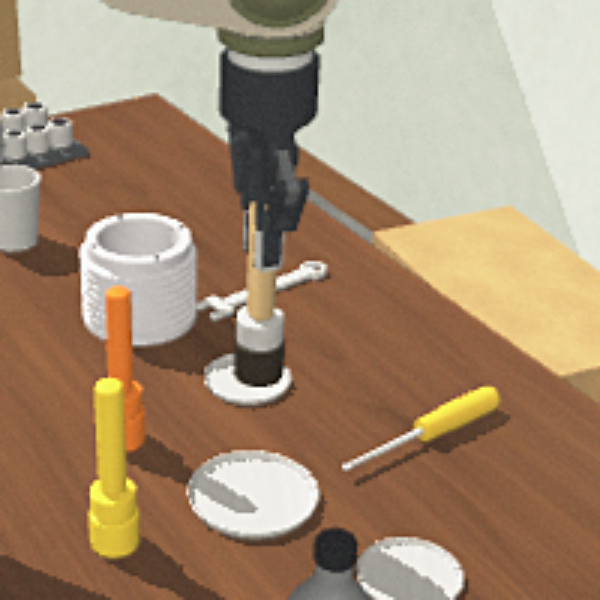

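The brush is still upright, with the dish at (255,493) below and the scene undisturbed. Lowering.

Request:
servo_tool:
  plan: [0,0,0,0,0,0.1,0,0,0,0,0,0,0.2,0,0,0,0,0,0,0.3,0,0,0,0,0,0,0.4,0,0,0,0,0,0,0.48,0,0,0,0,0,0,0.52,0,0,0,0,0,0,0.536,0,0,0,0,0,0,0.536,0,0,0,0,0,0,0.536,0]

```text
time: 13.78
eef_pos: [0.5579, -0.1771, 0.14]
tool_rot: [[-0.971, 0.24, 0.001], [0.24, 0.971, -0.001], [-0.001, -0.0, -1.0]]
wrist_force: [0.0, 0.5, -1.0]
opening: 0.261
gripper_force: 59.4
```

Request:
servo_tool:
  plan: [0,0,0,0,0,0.006,0,0,0,0,0,0,0.006,0]

```text
time: 14.02
eef_pos: [0.5576, -0.177, 0.1379]
tool_rot: [[-0.971, 0.24, 0.0], [0.24, 0.971, -0.0], [-0.0, -0.0, -1.0]]
wrist_force: [0.5, 0.7, -2.0]
opening: 0.264
gripper_force: 59.4
```

Request:
servo_tool:
  plan: [0,0,0,0,0,0.006,0,0,0,0,0,0,0.006,0]

```text
time: 14.28
eef_pos: [0.5575, -0.177, 0.1362]
tool_rot: [[-0.971, 0.24, -0.0], [0.24, 0.971, 0.0], [0.0, 0.0, -1.0]]
wrist_force: [-0.5, 0.2, -1.3]
opening: 0.26
gripper_force: 59.4
```

Request:
servo_tool:
  plan: [0,0,0,0,0,0.004,0,0,0,0,0,0,0.004,0]

```text
time: 14.52
eef_pos: [0.5577, -0.177, 0.1355]
tool_rot: [[-0.971, 0.24, 0.0], [0.24, 0.971, -0.0], [-0.0, -0.0, -1.0]]
wrist_force: [-0.9, 1.1, 0.8]
opening: 0.265
gripper_force: 59.7
```

Touching the floor. Releasing slowly, then retreating.

Request:
servo_tool:
  plan: [0,0,0,0,0,0,0.35,0,0,0,0,0,0,0.45,0,0,0,0,0,0,0.6,0,0,0,0,0,0,0.8,0,0,0,0,0,0,1,0,0,0,0,0,0,1,0,0,0,0,0,0,1]

```text
time: 15.4
eef_pos: [0.5576, -0.177, 0.1353]
tool_rot: [[-0.971, 0.24, -0.0], [0.24, 0.971, -0.0], [0.0, -0.0, -1.0]]
wrist_force: [-0.2, -0.0, 0.1]
opening: 1.005
gripper_force: 0.0
```

Request:
servo_tool:
  plan: [0,0,0,0,0,-0.05,1,0,0,0,0,0,-0.12,1,0,0,0,0,0,-0.22,1,0,0,0,0,0,-0.34,1,0,0,0,0,0,-0.46,1,0,0,0,0,0,-0.46,1]

```text
time: 16.15
eef_pos: [0.5583, -0.1773, 0.2534]
tool_rot: [[-0.971, 0.24, 0.005], [0.24, 0.971, -0.003], [-0.005, -0.001, -1.0]]
wrist_force: [-0.2, -0.3, -0.8]
opening: 0.999
gripper_force: 0.0
```

Request:
servo_tool:
  plan: [0,0,0,0.2,0.2,0,1,0,0,0,0.4,0.4,0,1,0,0,0,0.6,0.6,0,1,0,0,0,0.6,0.6,0,1,0,0,0,0.6,0.6,0,1]

```text
time: 16.77
eef_pos: [0.4474, 0.0057, 0.2504]
tool_rot: [[-0.971, 0.238, 0.0], [0.238, 0.971, -0.0], [-0.0, 0.0, -1.0]]
wrist_force: [-0.1, -0.5, 0.0]
opening: 1.0
gripper_force: 0.0
```

```bash
sed -i 's/^d=.*//' h.py; python3 - <<'E'
from h import *
for n in("side",):
    d,f=cam(n);P,ok=pts(d,f)
    for lo,hi in((.07,.1),(.14,.165)):
        q=P[ok&(np.hypot(P[...,0]-.5577,P[...,1]+.177)<.04)&(P[...,2]>lo)&(P[...,2]<hi)];print(lo,np.round((q.min(0)+q.max(0))/2,4),len(q))
    cv2.imwrite("pics/side6.png",cv2.resize(d["frame"][80:280,190:390,::-1],(600,600)))
E
```

```text
0.07 [ 0.5545 -0.1816  0.0851] 80
0.14 [ 0.555  -0.182   0.1525] 77
```

View pics/side6.png

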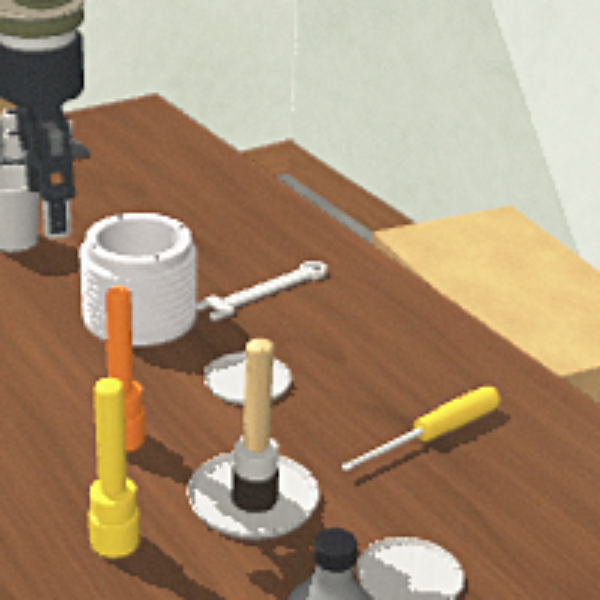

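The brush stands upright in the middle of the large dish, at (257,490), and everything else is unmoved.

```bash
python3 -c "
from plant import workorder;print(workorder.sign_off())"
```

```text
the job is handed in; nothing more can be done
None
```

The brush was dipped until it pressed on the piston with a steady force of about 7 N, well under the roughly 20 N that would slide it. It now stands upright near the centre of the large tin lid, released, and the job is handed in; the sign-off returned no verdict.

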